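# Set the strap gauge four clicks tighter and lock it

## Task

Set the strap gauge for the next batch without gripping anything: push the fin of its dial round with a fingertip, clockwise seen from above, exactly four clicks from where it stands now and no farther, so that it rests in the fourth notch. Then press the lock button in the middle of the dial fully down, let it spring back up, and leave the dial at that setting. Push gently (the dial must not be pinched or forced) and leave the things lying round it where they are.

Things in the scene. Friction and masses are not known exactly. Their poses are not given: they have to be found in the camera images.
- dial (a joint): Angle of the black click dial, rad, growing clockwise seen from above. Notches every 0.419 (24 degrees) at 0, 0.419 ... 3.77, with end stops just outside; it starts resting in one of the first four (0 to 1.257). Leaving a notch takes 0.15 N m (4 N at 38 mm from the axis); half-way to the next it snaps forward into it by itself, away from the finger, and stays.
- dial_tip (a point): Point on top of the dial's one radial fin, mid-thickness, 40 mm from the axis; turns with the dial. The dial: black knurled disc 90 mm across, 16 mm thick; upright fin 12 mm thick from hub to rim, standing 26 mm above the disc's face (this point is at that height), a thin metal line along its top. The hub is 36 mm across, as high as the fin.
- gauge: The strap gauge, a round grey bench fixture standing on the mat, fixed: foot 124 mm across, grey head 120 mm across whose top is 83 mm above the origin, with a metal ring that carries one dark line per click round the dial. Origin: centre of its underside, on the dial axis; z up. The disc's upper face is 103 mm, the fin's top 129 mm above the origin.
- lock (a joint): Travel of the lock button, m: 0 up, 0.008 fully down (pressed counts from 0.0055). It is sprung (about 2 N to start, 5.5 N fully down) and comes up again by itself.
- lock_top (a point): Centre of the upper face of the lock button: a plain steel pin 24 mm across on the dial axis, standing 14 mm above the hub and the fin's top.
- wax: Loose block of yellow wax, 36 x 55 x 23 mm, lying on the mat on the robot's side of the gauge; leave it alone. Origin: centre of its underside.
- spool: Loose spool of white thread, 54 x 74 x 60 mm with its thread end, standing on the mat beyond the gauge; leave it alone. Origin: underside, near its middle.
- tin: Loose round tin, 65 mm across and 31 mm high, in the red tray to the right of the gauge; leave it alone. Origin: centre of its underside. The tray's walls are 96 mm high.
- die: Loose oblong steel cutting die, 34 x 105 x 30 mm, in the red tray; leave it alone. Origin: centre of its underside.
- buckle: Loose small buckle, 25 x 68 x 7 mm, in the red tray; leave it alone. Origin: centre of its underside.
- slicker: Loose wooden edge slicker, 22 x 105 x 22 mm, in the red tray; leave it alone. Origin: centre of its underside.

How it is judged (in metres and radians):
On the way, in this order (a step that is already met when the one before it is completed fails the run):
1. the dial rests in the fourth notch clockwise from where it stood (distance of dial_tip from where it was at the start of the episode between 0.0565 and 0.0625 m), for 0.2 s.
2. the lock button is pressed fully down with the dial at that setting (all of step 1 and value of joint lock above 0.0055 m), for 0.05 s.
At the end, for the whole second after the job is handed in: The dial rests four clicks (96 degrees) clockwise of its start: the fin's point, 40 mm from the axis, lies 56.5 to 62.5 mm from where it was (59.4 mm is exact, about a quarter of a click either way); the dial is still and the lock button is up (less than 1.5 mm down) (all of step 1 and velocity of joint dial between -0.05 and 0.05 rad/s and value of joint lock below 0.0015 m); the robot touches nothing.
It fails at once if the dial is turned on past the fourth click (more than four and a half) (distance of dial_tip from where it was at the start of the episode above 0.0647 m).
It fails at once if the lock button is pressed while the dial is not yet four clicks on (value of joint lock above 0.003 m and distance of dial_tip from where it was at the start of the episode below 0.0545 m).
It fails at once if the dial is pinched or forced (over 25 N) (contact force between the fingers and dial above 25 N).
It fails at once if the lock button is pinched or hit hard (over 30 N) (contact force between the fingers and lock above 30 N).
It fails at once if a thing lying round the gauge is lifted or pushed more than 15 mm (distance of any of wax, spool, tin, die, buckle, slicker from where it was at the start of the episode above 0.015 m).
It also fails if it takes over 42 s, if anything falls off the work surface, if the arm or the gripper's body presses on something with over 40 N, if the wrist force passes 120 N, or if a joint passes its speed limit or range.

## Robot

A 6-joint arm with a two-finger parallel gripper is mounted at the origin on a cart in front of the work surface, level with it; the furniture and walls round the work are solid. World frame = base frame: x ahead of the robot, y to its left, z up, the work surface at z = 0. Lengths are in mm, angles in rad, forces in N, time in s.
With the tool pointing down it reaches from about 350 to 775 mm from the base axis. Payload 7.3 kg.
Tool frame: the origin (TCP) lies midway between the tips of the shut fingers; the grasp point (between the pads) lies 19 mm behind it (bot.grip_depth is the distance from the TCP to the grasp point, in mm); z points along the fingers, x is the direction in which the jaws open and shut, and the axes are right-handed (so a half turn about z gives the same grasp; the last joint's range is limited). The gripper opens to 92 mm and grips with 3 to 60 N. Pads are 19 mm wide; open, the fingers measure 130 mm over their backs; the gripper's body (75 mm by 190 mm) begins 47 mm behind the grasp point.
Start: joints at [-1.338, 0.342, 1.524, -0, 1.275, -0.146], TCP at [194.171, -487.793, 226.741] pointing down, gripper open.
Joint ranges: [-2.53, 2.53], [-0.77, 2.02], [0.04, 2.7], [-1, 4.14], [0.28, 2.66], [-3.11, 3.11]. Speed limits (rad/s): [2.57, 2.57, 3.14, 3.14, 3.14, 3.14].

## Interface

Orientations are given as [roll, pitch, yaw] about the fixed x, y, z axes, in that order (R = Rz(yaw) Ry(pitch) Rx(roll)).
In Python, from plant import bot gives the robot as it stands. The module is installed in compiled form; this text tells all that it offers.
- The arm moves only by the shell command python3 -m inch 'ROWS'. ROWS is JSON, a list that holds one entry, the list of rows, each a list of 7 numbers: the shift along the tool's x, y, z each as a share of 0.2 m, from -1 to 1, then the turn, a rotation vector about the tool's x, y, z each as a share of 45 degrees, from -1 to 1, then the closure, from -1 (fully open) to 1 (shut), so that 0 is half open. A call has exactly 10 rows; each row is the pose to reach, as a shift and turn from the pose commanded when the call began, along the tool's axes at that moment; what a row does not reach only later rows make up. A row lasts 1/8 s, in which the tool goes at most 62.5 mm and 10.7 degrees, less where a joint would pass 70% of its speed; a pose out of reach is approached as far as the arm can. A call with a number of a shift or a turn outside -1 to 1 is refused whole. A call with a gripper value outside its range is refused whole. The fingers move at their own pace and stop on an object; the grip force is fixed at half the most. Time passes only in rows, so rows that repeat a pose let the fingers close, or fill a call up. It gives the time, the measured TCP pose, the force and the opening at its end, in the units of the state.
- bot.get_obs(): the state, without advancing time (a new reading comes with each control period).
- bot.capture(name): name is "scene" or "top"; returns the picture (384x512x3 uint8, red, green, blue); there is no depth.
- bot.camera_params(name): a dict with "fx", "fy", "cx", "cy" (pixels), "R" (3x3) and "t" (3): a world point X has camera coordinates R X + t. Camera axes: x right, y down, z forward; pixel columns grow to the right and rows downward; lengths in mm; the calibration is good to about 2 mm. A picture is of the moment at which its call begins. camera_params takes no time and is no camera call.
- bot.close_job(): hands the job in, once; it reports no verdict.
The state is a dict: "time": time; "joint_positions": joint angles; "dq": joint speeds; "tau": joint torques, N m; "tool_pos": TCP position; "tcp_rot": TCP orientation; "contact_force": force on the tool from outside, world axes, zero at the start; "moment": the same for the moment, N m; "grip_width": finger opening in mm.
Only numpy, scipy, OpenCV 4.12 (cv2) and the standard library are available. Lean on these libraries where they do the work, as an engineer would, in place of code of your own. Each camera call takes 0.05 s, during which the arm holds its last target.

## Working session

There is one attempt and no reset: what is moved stays moved. The work goes in short steps, Python scripts to look and compute and a shell command to move; the robot and the scene stay as the last step left them, time stands still between calls to the robot, and variables do not carry over. Pictures are saved under pics/ and viewed, and the job is handed in when it is done.

```bash
mkdir -p pics
python3 - <<'E'
from plant import bot
import cv2,numpy as np
for n in("scene","top"):
    im=bot.capture(n); cv2.imwrite(f"pics/{n}0.png",im[:,:,::-1])
    p=bot.camera_params(n); print(n,{k:np.round(v,3).tolist() for k,v in p.items()}, (-np.array(p['R']).T@np.array(p['t'])).round())
o=bot.get_obs()
for k,v in o.items(): print(k,np.round(v,3))
E
```

```text
scene {'fx': 477.081, 'fy': 477.081, 'cx': 265.655, 'cy': 188.712, 'R': [[-0.77, -0.638, -0.018], [-0.386, 0.488, -0.783], [0.508, -0.596, -0.622]], 't': [550.439, 105.913, 1080.903]} [-84. 943. 765.]
top {'fx': 465.883, 'fy': 465.883, 'cx': 264.08, 'cy': 191.776, 'R': [[0.015, -1.0, -0.015], [-0.997, -0.014, -0.073], [0.073, 0.016, -0.997]], 't': [295.502, 482.531, 968.994]} [ 406.  286. 1006.]
time 0.1
joint_positions [-1.338  0.343  1.525  0.     1.275 -0.146]
dq [ 0.002 -0.002 -0.003  0.     0.    -0.001]
tau [ 1.0000e-03 -4.3201e+01 -2.4469e+01  7.2000e-02  5.3000e-02 -0.0000e+00]
tool_pos [ 194.075 -487.41   226.09 ]
tcp_rot [-3.141e+00  1.000e-03 -1.192e+00]
contact_force [-0.082 -0.15   0.19 ]
moment [0.006 0.018 0.032]
grip_width 92.0
```

View pics/scene0.png

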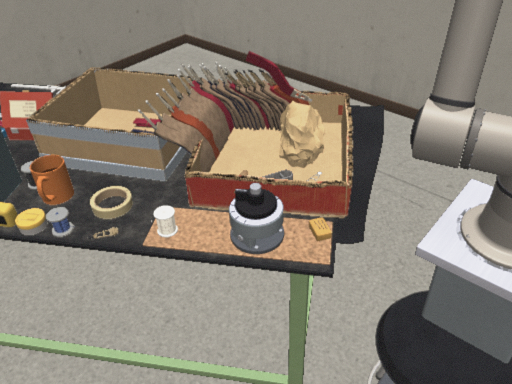

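View pics/top0.png

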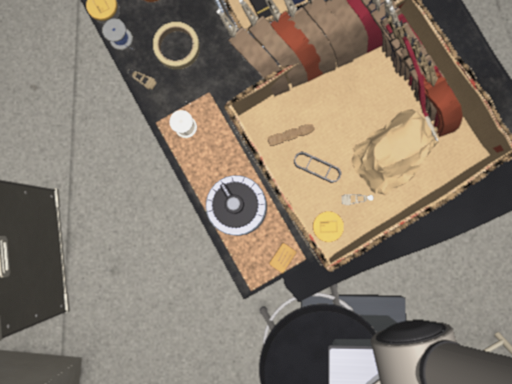

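The top view shows the gauge at about (236,205) with its fin pointing up-left to about (224,184). The wax is at (283,258), the spool at (183,124) and the tray to the right. I'll zoom in and measure.

```bash
cat > h.py <<'E'
import numpy as np,cv2
from plant import bot
def ray(n,u,v,z):
    p=bot.camera_params(n);R=np.array(p['R']);t=np.array(p['t']);c=-R.T@t
    d=R.T@np.array([(u-p['cx'])/p['fx'],(v-p['cy'])/p['fy'],1]);return c+d*(z-c[2])/d[2]
def proj(n,X):
    p=bot.camera_params(n);q=np.array(p['R'])@X+np.array(p['t']);return np.array([p['fx']*q[0]/q[2]+p['cx'],p['fy']*q[1]/q[2]+p['cy']])
E
python3 - <<'E'
import cv2
a=cv2.imread("pics/top0.png")[165:245,195:275];b=cv2.imread("pics/scene0.png")[175:255,215:295]
f=lambda i:cv2.resize(i,(400,400),interpolation=cv2.INTER_CUBIC)
cv2.imwrite("pics/z0.png",cv2.hconcat([f(a),f(b)]))
from h import *
im=cv2.imread("pics/top0.png").astype(int)
hsv=cv2.cvtColor(im.astype(np.uint8),cv2.COLOR_BGR2HSV)
# dark disc blob
m=((hsv[...,2]<75)).astype(np.uint8); 
w=np.zeros_like(m);w[170:240,200:272]=m[170:240,200:272]
n,l,s,c=cv2.connectedComponentsWithStats(w)
for i in range(1,n):
    if s[i,4]>30: print("dark",s[i],c[i],ray("top",*c[i],103))
# bright ring/grey body
m=((hsv[...,1]<60)&(hsv[...,2]>90)).astype(np.uint8)
w=np.zeros_like(m);w[170:240,200:272]=m[170:240,200:272]
n,l,s,c=cv2.connectedComponentsWithStats(w)
for i in range(1,n):
    if s[i,4]>15: print("light",s[i],c[i],ray("top",*c[i],143 if s[i,4]<300 else 83))
E
```

```text
dark [259 173  13  24  59] [265.77966102 184.91525424] [485.63889161 297.84900467 103.        ]
dark [221 185  24  30 160] [232.575   200.68125] [454.02383192 361.92792796 103.        ]
dark [200 204  20  36 243] [207.96707819 224.80246914] [406.57308053 408.73350135 103.        ]
light [260 170  12  18  31] [265.38709677 178.61290323] [493.88095632 298.23393449 143.        ]
light [ 204  175   63   61 1458] [236.56721536 205.51508916] [445.59261665 355.48478027  83.        ]
light [226 196  15  15 170] [233.08235294 203.22941176] [447.17718551 357.53724384 143.        ]
light [200 220  11  20 120] [203.34166667 232.54166667] [392.14855663 411.54062254 143.        ]
```

View pics/z0.png

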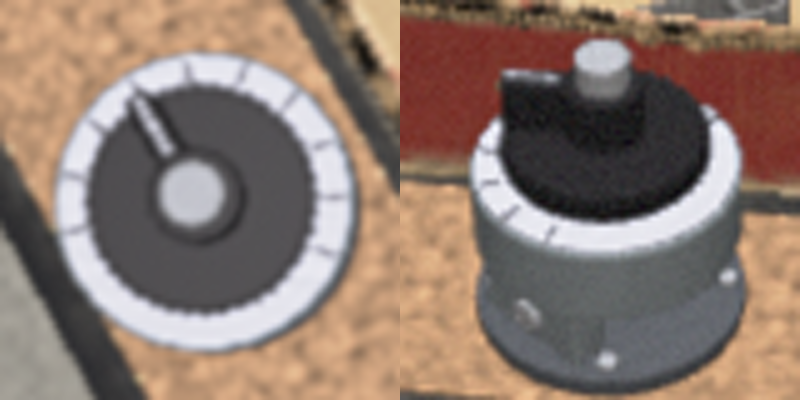

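Run:
```python
from h import *
def ab(n,u,v):
    p=bot.camera_params(n);R=np.array(p['R']);c=-R.T@np.array(p['t']);d=R.T@np.array([(u-p['cx'])/p['fx'],(v-p['cy'])/p['fy'],1]);return c,d/np.linalg.norm(d)
def tri(a,b):
    A=0;B=0
    for n,q in(("top",a),("scene",b)):
        c,d=ab(n,*q);M=np.eye(3)-np.outer(d,d);A=A+M;B=B+M@c
    return np.linalg.solve(A,B)
z=lambda x,y,ox,oy:((x+.5)/5-.5+ox,(y+.5)/5-.5+oy)
bt=z(191,193,195,165);bs=z(202,58,215,175)
print("button",tri(bt,bs),ray("top",*bt,143),ray("scene",*bs,143))
im=cv2.imread("pics/top0.png");hsv=cv2.cvtColor(im,cv2.COLOR_BGR2HSV)
m=((hsv[...,1]<60)&(hsv[...,2]>110)).astype(np.uint8);w=np.zeros_like(m);w[170:240,200:272]=m[170:240,200:272]
cs,_=cv2.findContours(w,cv2.RETR_EXTERNAL,cv2.CHAIN_APPROX_NONE);c=max(cs,key=cv2.contourArea)
e=cv2.fitEllipse(c);print("ring",e,ray("top",*e[0],83), "diam mm",np.array(e[1])*923/466)
C=ray("top",*e[0],83)[:2]
ft=z(140,100,195,165);fi=z(166,152,195,165)
a,b=ray("top",*ft,129),ray("top",*fi,129);d=(a-b)[:2];print("fin",a,b,"dir",np.degrees(np.arctan2(d[1],d[0])), "from C",np.degrees(np.arctan2(*(a[:2]-C)[::-1])),np.linalg.norm(a[:2]-C))
for q in[(75,231),(70,177),(97,127),(188,72),(243,75),(290,102),(325,145),(333,198),(325,250)]:
    r=ray("top",*z(*q,195,165),83)[:2]-C;print(q,np.degrees(np.arctan2(r[1],r[0])).round(1),np.linalg.norm(r).round(1))
# scene ring edge/wax/spool
for n,q in(("wax",(283,258)),("spool",(183,120))):print(n,ray("top",*q,20))
```

```text
button [446.25858311 357.22902136 144.59222571] [447.22447795 358.06303827 143.        ] [446.64671434 355.12480998 143.        ]
ring ((235.5863037109375, 205.0055389404297), (59.97244644165039, 60.11701202392578), 76.34473419189453) [446.57688143 357.45276013  83.        ] diam mm [118.78662675 119.07296588]
fin [482.85183147 379.2483132  129.        ] [463.26317066 368.99038175 129.        ] dir 27.63955843859549 from C 30.999262078523234 42.319240710412636
(75, 231) 103.4 52.8
(70, 177) 80.3 54.7
(97, 127) 56.1 52.5
(188, 72) 8.5 52.3
(243, 75) -15.6 52.8
(290, 102) -39.4 52.2
(325, 145) -63.7 52.8
(333, 198) -87.4 50.9
(325, 250) -110.9 51.3
wax [339.43612815 260.5385313   20.        ]
spool [630.82408838 479.15137415  20.        ]
```

```bash
cat >> h.py <<'E'
from scipy.spatial.transform import Rotation as Ro
C=np.array([446.5,357.0])
def go(p,yaw):
    o=bot.get_obs();R=Ro.from_euler('xyz',o['tcp_rot']);T=Ro.from_euler('xyz',[np.pi,0,np.radians(yaw)])
    s=R.inv().apply(np.array(p)-o['tool_pos'])/200;r=(R.inv()*T).as_rotvec()/np.radians(45)
    print(np.round(p,1),round(yaw,1),'->',s.round(4),r.round(4))
def fin(phi,rad,off,z):   # TCP beside the fin: phi deg, off = mm behind fin plane (ccw)
    a=np.radians(phi);u=np.array([np.cos(a),np.sin(a)]);t=np.array([np.sin(a),-np.cos(a)])
    return [*(C+rad*u-off*t),z],phi+90
E
python3 - <<'E'
from h import *
go([300,-400,380],-113)
print(ray("top",438,118,0),ray("top",438,118,150), proj("scene",ray("top",438,118,150)),proj("scene",ray("top",438,118,100)))
print(fin(32,38,40,110))
E
```

```text
[ 300 -400  380] -113 -> [-0.2113 -0.6539 -0.7691] [4.000e-04 1.800e-03 9.934e-01]
[646.05855536 -73.89000682   0.        ] [610.27942724 -20.20765432 150.        ] [298.74349488  95.01984355] [298.67152455 107.38627694]
([np.float64(457.529057084616), np.float64(411.0588558871188), 110], 122)
```

```bash
python3 -m inch '[[[0,0,-0.3,0,0,-0.2,1],[0,-0.15,-0.6,0,0,-0.4,1],[-0.1,-0.3,-0.7,0,0,-0.6,1],[-0.2,-0.45,-0.75,0,0,-0.8,1],[-0.2,-0.65,-0.75,0,0,-1,1],[-0.4,-0.75,-0.75,0,0,-1,1],[-0.6,-0.8,-0.75,0,0,-1,1],[-0.8,-0.85,-0.75,0,0,-1,1],[-1,-0.9,-0.75,0,0,-1,1],[-1,-0.9,-0.75,0,0,-1,1]]]'
python3 - <<'E'
from h import *
go([450,-50,330],22)
go([470,100,330],22)
E
```

```text
time: 1.35
tool_pos: [287.1, -233.4, 377.2]
tcp_rot: [3.141, -0.001, -0.404]
contact_force: [0.7, -0.3, 0.2]
grip_width: 0.8
[450 -50 330] 22 -> [ 0.3877 -1.1637  0.2358] [ 9.0000e-04 -1.0000e-03 -1.0036e+00]
[470 100 330] 22 -> [ 0.1846 -1.8926  0.2354] [ 9.0000e-04 -1.0000e-03 -1.0036e+00]
```

```bash
python3 -m inch '[[[0.1,-0.2,0,0,0,-0.2,1],[0.15,-0.4,0,0,0,-0.4,1],[0.2,-0.6,0,0,0,-0.6,1],[0.25,-0.8,0,0,0,-0.8,1],[0.3,-1,0,0,0,-1,1],[0.3,-1,0,0,0,-1,1],[0.3,-1,0,0,0,-1,1],[0.3,-1,0,0,0,-1,1],[0.3,-1,0,0,0,-1,1],[0.3,-1,0,0,0,-1,1]]]'
python3 - <<'E'
from h import *
go([470,100,330],67)
E
```

```text
time: 2.6
tool_pos: [421.5, -75.9, 376.8]
tcp_rot: [3.141, -0.0, 0.378]
contact_force: [0.4, -0.8, -0.5]
grip_width: 0.8
[470 100 330] 67 -> [ 0.5498 -0.7284  0.234 ] [ 5.0000e-04 -0.0000e+00 -1.0082e+00]
```

```bash
python3 -m inch '[[[0.13,-0.2,0,0,0,-0.2,1],[0.3,-0.4,0,0,0,-0.4,1],[0.45,-0.6,0,0,0,-0.6,1],[0.6,-0.75,0,0,0,-0.8,1],[0.75,-0.9,0,0,0,-1,1],[0.85,-0.95,0,0,0,-1,1],[0.85,-0.95,0,0,0,-1,1],[0.85,-0.95,0,0,0,-1,1],[0.85,-0.95,0,0,0,-1,1],[0.85,-0.95,0,0,0,-1,1]]]'
python3 - <<'E'
from h import *
go([450,300,330],112)
p,y=fin(32,38,50,250);go(p,112)
E
```

```text
time: 3.85
tool_pos: [509.1, 163.3, 377.1]
tcp_rot: [3.141, -0.0, 1.163]
contact_force: [0.6, -0.5, 0.2]
grip_width: 0.6
[450 300 330] 112 -> [ 0.5102 -0.5424  0.2352] [ 7.0000e-04  1.0000e-04 -1.0079e+00]
[452.2 419.5 250. ] 112 -> [ 1.0633 -0.7694  0.6351] [ 7.0000e-04  1.0000e-04 -1.0079e+00]
```

```bash
python3 -m inch '[[[0.2,-0.15,0.1,0,0,-0.2,1],[0.4,-0.3,0.2,0,0,-0.4,1],[0.6,-0.45,0.3,0,0,-0.6,1],[0.8,-0.6,0.4,0,0,-0.8,1],[1,-0.77,0.5,0,0,-1,1],[1,-0.77,0.6,0,0,-1,1],[1,-0.77,0.6,0,0,-1,1],[1,-0.77,0.6,0,0,-1,1],[1,-0.77,0.6,0,0,-1,1],[1,-0.77,0.6,0,0,-1,1]]]'
python3 - <<'E'
from h import *
for n in("scene","top"): cv2.imwrite(f"pics/{n}1.png",bot.capture(n)[:,:,::-1])
p,y=fin(32,38,50,180);go(p,y)
p,y=fin(32,38,45,112);go(p,y)
a=cv2.imread("pics/top1.png")[150:250,170:290];b=cv2.imread("pics/scene1.png")[155:255,195:315]
f=lambda i:cv2.resize(i,(400,333),interpolation=cv2.INTER_CUBIC)
cv2.imwrite("pics/z1.png",cv2.hconcat([f(a),f(b)]))
E
```

```text
time: 5.1
tool_pos: [447.5, 408.2, 257.5]
tcp_rot: [3.14, -0.0, 1.949]
contact_force: [0.7, 0.2, 0.1]
grip_width: 0.3
[452.2 419.5 180. ] 122 -> [0.0428 0.0434 0.3857] [ 0.0009 -0.     -0.2295]
[454.9 415.3 112. ] 122 -> [0.0182 0.0476 0.7257] [ 0.0009 -0.     -0.2295]
```

View pics/z1.png

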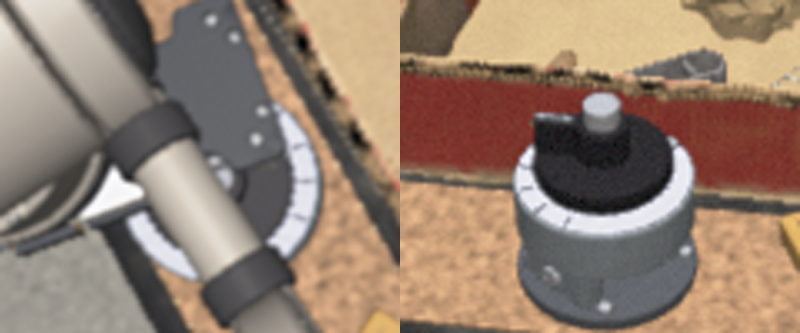

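```bash
python3 -m inch '[[[0.02,0.02,0,0,0,-0.12,1],[0.04,0.046,0.1,0,0,-0.23,1],[0.04,0.046,0.25,0,0,-0.23,1],[0.04,0.046,0.4,0,0,-0.23,1],[0.04,0.046,0.5,0,0,-0.23,1],[0.04,0.046,0.6,0,0,-0.23,1],[0.04,0.046,0.66,0,0,-0.23,1],[0.04,0.046,0.7,0,0,-0.23,1],[0.04,0.046,0.7,0,0,-0.23,1],[0.04,0.046,0.7,0,0,-0.23,1]]]'
python3 - <<'E'
from h import *
for n in("scene",): cv2.imwrite(f"pics/{n}2.png",bot.capture(n)[:,:,::-1])
o=bot.get_obs();print(o['tool_pos'],o['tcp_rot'],o['contact_force'])
for off in(45,30,25):
  p,y=fin(32,38,off,112);go(p,y)
b=cv2.imread("pics/scene2.png")[115:255,175:335]
cv2.imwrite("pics/z2.png",cv2.resize(b,None,fx=5,fy=4.2,interpolation=cv2.INTER_CUBIC)[:600])
E
```

```text
time: 6.45
tool_pos: [452.9, 419.6, 117.4]
tcp_rot: [3.14, 0.0, 2.13]
contact_force: [-0.6, 0.5, 0.3]
grip_width: 0.7
[452.96311305 419.64999681 117.44557269] [3.14018954e+00 5.52268426e-06 2.13023933e+00] [-1.01967841 -0.19184687  0.91832982]
[454.9 415.3 112. ] 122 -> [-0.0235 -0.0035  0.0272] [0.0018 0.     0.0012]
[462.8 402.6 112. ] 122 -> [-0.0985 -0.0035  0.0272] [0.0018 0.     0.0012]
[465.5 398.3 112. ] 122 -> [-0.1235 -0.0036  0.0272] [0.0018 0.     0.0012]
```

View pics/z2.png

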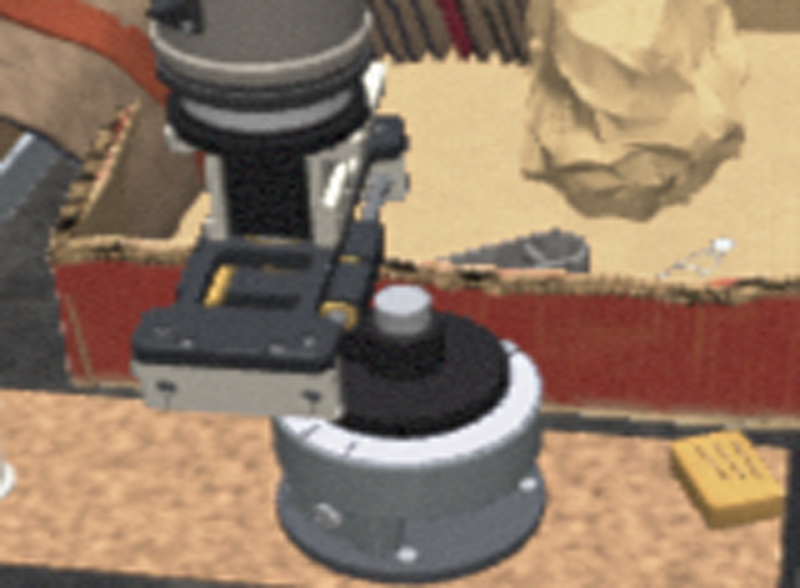

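Run:
```python
from h import *
o=bot.get_obs();R=Ro.from_euler('xyz',o['tcp_rot'])
def z(X): q=proj("scene",X); return ((q-[175,115])*[5,4.2]).round()
for d in([0,0,0],[0,0,-19],[0,0,-66],[19,0,0],[-19,0,0],[0,9.5,0],[0,-9.5,0],[19,9.5,0],[19,-9.5,0],[19,9.5,-20],[0,0,-30],[0,40,0],[0,-40,0]): print(d,z(o['tool_pos']+R.apply(d)))
print(z(np.array([446.5,357,143])))
```

```text
[0, 0, 0] [289. 398.]
[0, 0, -19] [286. 369.]
[0, 0, -66] [279. 293.]
[19, 0, 0] [280. 424.]
[-19, 0, 0] [297. 374.]
[0, 9.5, 0] [266. 397.]
[0, -9.5, 0] [311. 400.]
[19, 9.5, 0] [257. 422.]
[19, -9.5, 0] [303. 425.]
[19, 9.5, -20] [254. 391.]
[0, 0, -30] [285. 351.]
[0, 40, 0] [194. 392.]
[0, -40, 0] [384. 404.]
[397. 301.]
```

View pics/scene2.png

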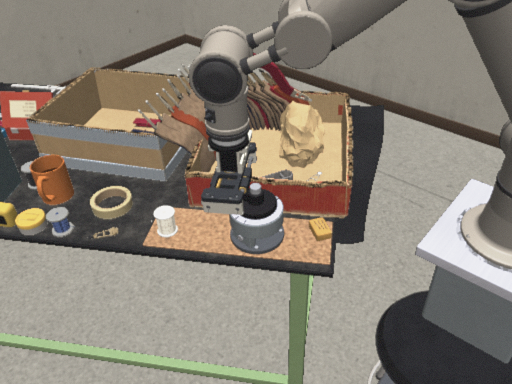

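Run:
```python
from h import *
cv2.imwrite("pics/top2.png",bot.capture("top")[:,:,::-1])
a=cv2.imread("pics/scene1.png")[60:200,170:290];b=cv2.imread("pics/top2.png")[130:270,150:270]
f=lambda i:cv2.resize(i,(400,466),interpolation=cv2.INTER_CUBIC)
cv2.imwrite("pics/z3.png",cv2.hconcat([f(a),f(b)]))
s=400/120
P=np.array([447.5,408.2,257.5]);R=Ro.from_euler('xyz',[3.14,0,1.949])
o=bot.get_obs();Q=o['tool_pos'];S=Ro.from_euler('xyz',o['tcp_rot'])
for d in([0,0,0],[0,0,-66],[19,9.5,0],[19,-9.5,0],[-19,9.5,0],[-19,-9.5,0]): print(d,((proj("scene",P+R.apply(d))-[170,60])*s).round(),((proj("top",Q+S.apply(d))-[150,130])*s).round()+[400,0])
```

```text
[0, 0, 0] [215. 307.] [573. 235.]
[0, 0, -66] [208. 206.] [554. 228.]
[19, 9.5, 0] [187. 323.] [536. 238.]
[19, -9.5, 0] [219. 328.] [553. 266.]
[-19, 9.5, 0] [211. 287.] [593. 204.]
[-19, -9.5, 0] [242. 292.] [610. 232.]
```

View pics/z3.png

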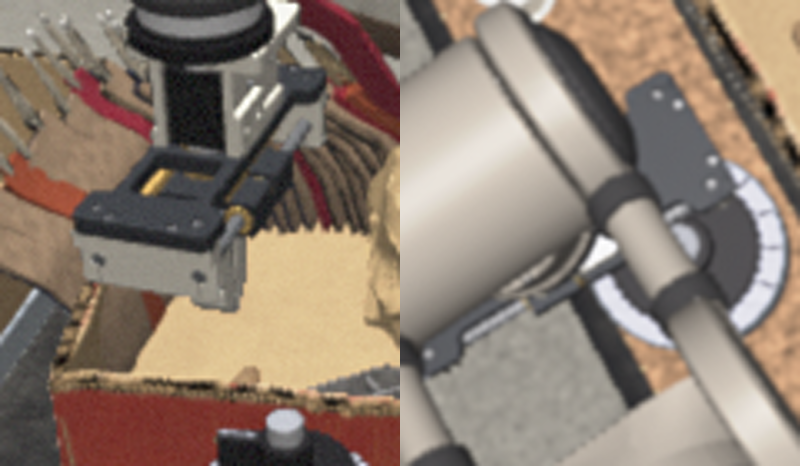

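```bash
python3 -m inch '[[[-0.02,-0.003,0.01,0,0,0,1],[-0.04,-0.003,0.02,0,0,0,1],[-0.06,-0.003,0.025,0,0,0,1],[-0.08,-0.003,0.025,0,0,0,1],[-0.09,-0.003,0.025,0,0,0,1],[-0.1,-0.003,0.025,0,0,0,1],[-0.11,-0.003,0.025,0,0,0,1],[-0.12,-0.003,0.025,0,0,0,1],[-0.12,-0.003,0.025,0,0,0,1],[-0.12,-0.003,0.025,0,0,0,1]]]'
python3 - <<'E'
from h import *
o=bot.get_obs();print(o['contact_force'],o['moment'], Ro.from_euler('xyz',o['tcp_rot']).inv().apply(o['contact_force']))
for d in range(0,10,1):
  p,y=fin(32-2*d,38,25.5,112.5);go(p,y)
E
```

```text
time: 7.8
tool_pos: [464.8, 398.8, 111.7]
tcp_rot: [-3.142, 0.0, 2.13]
contact_force: [-1.1, -0.3, -0.5]
grip_width: 0.8
[-1.14456876 -0.2717708  -0.48813903] [ 0.10912392 -0.09809421 -0.04814912] [ 0.37711375 -1.11430355  0.4881491 ]
[465.2 398.8 112.5] 122 -> [-0.0011  0.0018 -0.0042] [-0.      0.      0.0012]
[466.7 398.1 112.5] 120 -> [-0.0078  0.0061 -0.0042] [-0.      0.      0.0456]
[468.1 397.4 112.5] 118 -> [-0.0147  0.0102 -0.0042] [-0.      0.      0.0901]
[469.5 396.6 112.5] 116 -> [-0.0217  0.0141 -0.0042] [-0.      0.      0.1345]
[470.8 395.8 112.5] 114 -> [-0.0288  0.0177 -0.0042] [-0.     0.     0.179]
[472.2 394.9 112.5] 112 -> [-0.0361  0.021  -0.0042] [-0.      0.      0.2234]
[473.5 394.  112.5] 110 -> [-0.0434  0.0241 -0.0042] [-0.      0.      0.2679]
[474.8 393.  112.5] 108 -> [-0.0509  0.0269 -0.0042] [-0.      0.      0.3123]
[476.  392.  112.5] 106 -> [-0.0584  0.0295 -0.0042] [-0.      0.      0.3567]
[477.2 390.9 112.5] 104 -> [-0.0661  0.0318 -0.0042] [-0.      0.      0.4012]
```

```bash
python3 -m inch '[[[-0.004,0.004,0,0,0,0.022,1],[-0.008,0.006,0,0,0,0.045,1],[-0.011,0.008,0,0,0,0.067,1],[-0.0147,0.01,0,0,0,0.09,1],[-0.018,0.012,0,0,0,0.112,1],[-0.022,0.014,0,0,0,0.134,1],[-0.025,0.016,0,0,0,0.157,1],[-0.029,0.0177,0,0,0,0.179,1],[-0.029,0.0177,0,0,0,0.179,1],[-0.029,0.0177,0,0,0,0.179,1]]]'
python3 - <<'E'
from h import *
cv2.imwrite("pics/scene3.png",bot.capture("scene")[:,:,::-1])
o=bot.get_obs();print(o['contact_force'],o['moment'], Ro.from_euler('xyz',o['tcp_rot']).inv().apply(o['contact_force']))
b=cv2.imread("pics/scene3.png")[150:240,200:320]
cv2.imwrite("pics/z4.png",cv2.resize(b,None,fx=6,fy=6,interpolation=cv2.INTER_CUBIC))
for d in range(0,12,1):
  p,y=fin(24-2*d,38,25.5,112.5);go(p,y)
E
```

```text
time: 9.05
tool_pos: [470.0, 396.9, 111.7]
tcp_rot: [-3.141, -0.002, 1.989]
contact_force: [-3.9, 5.5, 0.4]
grip_width: 0.1
[-3.84230653  6.1203844  -0.20353645] [1.10033609 0.41235768 0.00535749] [ 7.15336601 -1.02268828  0.2175207 ]
[470.8 395.8 112.5] 114 -> [-0.0067  0.0015 -0.0041] [-0.0004 -0.0024 -0.0004]
[472.2 394.9 112.5] 112 -> [-0.0134  0.0058 -0.0041] [-0.0004 -0.0024  0.0441]
[473.5 394.  112.5] 110 -> [-0.0203  0.0099 -0.0041] [-0.0005 -0.0024  0.0885]
[474.8 393.  112.5] 108 -> [-0.0273  0.0137 -0.0041] [-0.0005 -0.0024  0.133 ]
[476.  392.  112.5] 106 -> [-0.0344  0.0174 -0.0041] [-0.0005 -0.0024  0.1774]
[477.2 390.9 112.5] 104 -> [-0.0416  0.0207 -0.0042] [-0.0006 -0.0024  0.2219]
[478.4 389.8 112.5] 102 -> [-0.049   0.0238 -0.0042] [-0.0006 -0.0024  0.2663]
[479.5 388.7 112.5] 100 -> [-0.0565  0.0267 -0.0042] [-0.0007 -0.0024  0.3108]
[480.6 387.5 112.5] 98 -> [-0.064   0.0293 -0.0042] [-0.0007 -0.0024  0.3552]
[481.6 386.3 112.5] 96 -> [-0.0717  0.0316 -0.0042] [-0.0007 -0.0024  0.3996]
[482.6 385.1 112.5] 94 -> [-0.0794  0.0336 -0.0042] [-0.0008 -0.0023  0.4441]
[483.6 383.8 112.5] 92 -> [-0.0872  0.0354 -0.0042] [-0.0008 -0.0023  0.4885]
```

View pics/z4.png

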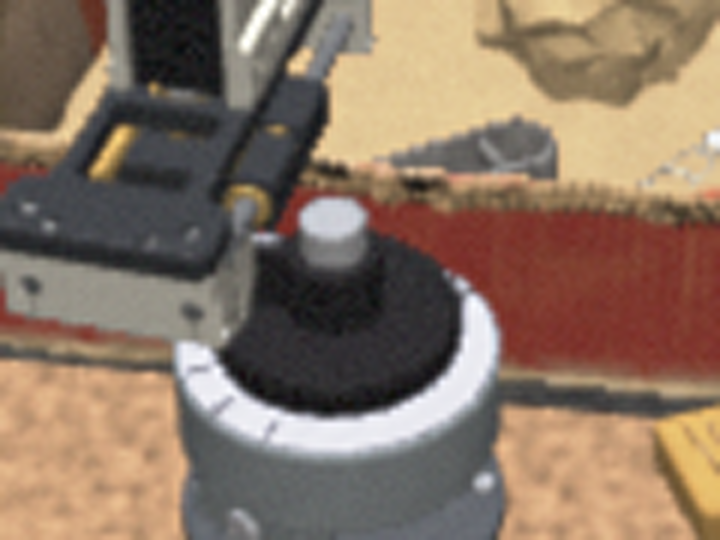

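```bash
python3 -m inch '[[[-0.0017,0.001,0,0,0,0.011,1],[-0.0034,0.002,0,0,0,0.022,1],[-0.005,0.0033,0,0,0,0.033,1],[-0.0067,0.0043,0,0,0,0.044,1],[-0.0084,0.0053,0,0,0,0.055,1],[-0.0101,0.0064,0,0,0,0.067,1],[-0.0118,0.0074,0,0,0,0.078,1],[-0.0136,0.0084,0,0,0,0.089,1],[-0.0136,0.0084,0,0,0,0.089,1],[-0.0136,0.0084,0,0,0,0.089,1]]]'
python3 - <<'E'
from h import *
cv2.imwrite("pics/scene4.png",bot.capture("scene")[:,:,::-1])
o=bot.get_obs();print(o['contact_force'],o['moment'], Ro.from_euler('xyz',o['tcp_rot']).inv().apply(o['contact_force']))
b=cv2.imread("pics/scene4.png")[150:240,200:320]
cv2.imwrite("pics/z5.png",cv2.resize(b,None,fx=6,fy=6,interpolation=cv2.INTER_CUBIC))
p,y=fin(20,38,25.5,112.5);go(p,y)
E
```

```text
time: 10.35
tool_pos: [473.5, 393.9, 111.6]
tcp_rot: [-3.141, 0.0, 1.92]
contact_force: [-2.0, 3.7, 0.3]
grip_width: 0.5
[-2.08160852  3.12832071 -0.71447713] [ 0.61807207  0.29195925 -0.03358209] [ 3.6515581  -0.88658709  0.71417705]
[473.5 394.  112.5] 110 -> [ 0.0006  0.0001 -0.0043] [-0.0002  0.0001 -0.0002]
```

View pics/z5.png

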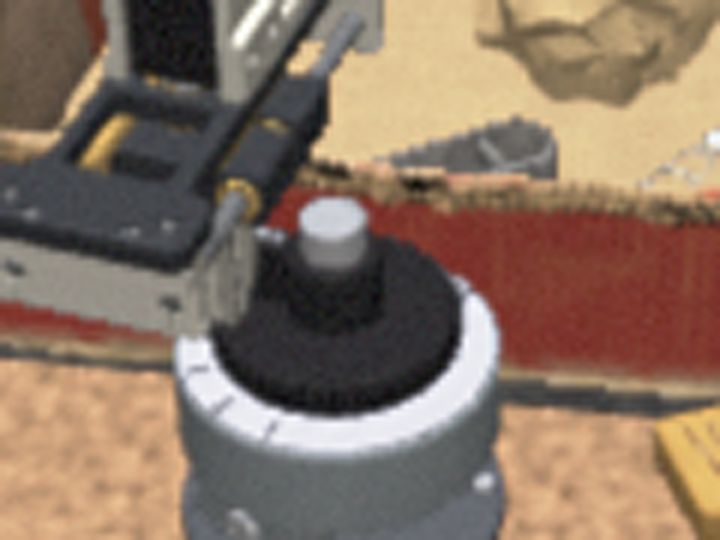

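```bash
python3 -m inch '[[[-0.0017,0.001,0,0,0,0.011,1],[-0.0034,0.002,0,0,0,0.022,1],[-0.005,0.0033,0,0,0,0.033,1],[-0.0067,0.0043,0,0,0,0.044,1],[-0.0084,0.0053,0,0,0,0.055,1],[-0.0101,0.0064,0,0,0,0.067,1],[-0.0118,0.0074,0,0,0,0.078,1],[-0.0136,0.0084,0,0,0,0.089,1],[-0.0136,0.0084,0,0,0,0.089,1],[-0.0136,0.0084,0,0,0,0.089,1]]]'
python3 - <<'E'
from h import *
cv2.imwrite("pics/scene5.png",bot.capture("scene")[:,:,::-1])
o=bot.get_obs();print(o['contact_force'],o['moment'], Ro.from_euler('xyz',o['tcp_rot']).inv().apply(o['contact_force']))
b=cv2.imread("pics/scene5.png")[150:240,200:320]
cv2.imwrite("pics/z6.png",cv2.resize(b,None,fx=6,fy=6,interpolation=cv2.INTER_CUBIC))
p,y=fin(16,38,25.5,112.5);go(p,y)
E
```

```text
time: 11.65
tool_pos: [476.3, 391.7, 111.7]
tcp_rot: [3.141, 0.0, 1.85]
contact_force: [-0.5, 1.3, -0.2]
grip_width: 0.7
[-0.66543198  0.24933177 -0.2897761 ] [0.24004772 0.046831   0.00715408] [ 0.4231196  -0.5710714   0.28945379]
[476.  392.  112.5] 106 -> [ 0.0016 -0.0009 -0.0041] [ 0.0003  0.0005 -0.0002]
```

View pics/z6.png

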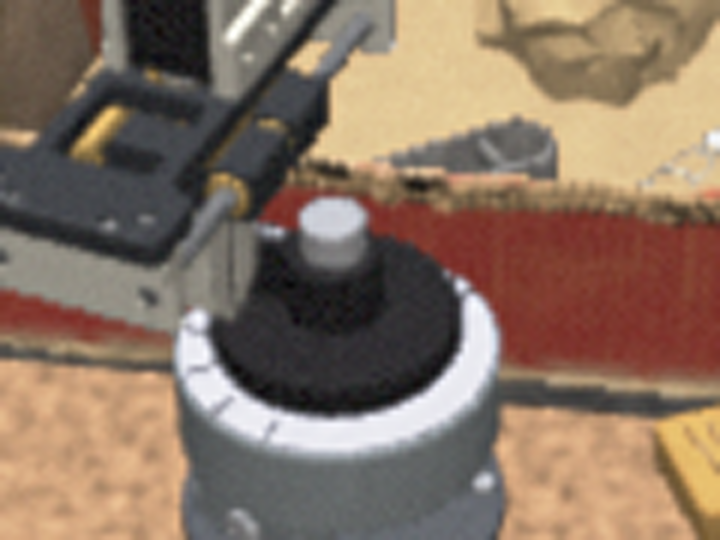

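Run:
```python
from h import *
for f in(32,24,20,16,12,8,0): 
  a=np.radians(f);u=np.array([np.cos(a),np.sin(a)])
  print(f,[((proj("scene",np.array([*(C+r*u),129]))-[200,150])*6).round().tolist() for r in(20,30,40,44)])
```

```text
32 [[272.0, 247.0], [245.0, 245.0], [217.0, 243.0], [206.0, 242.0]]
24 [[274.0, 242.0], [248.0, 238.0], [221.0, 234.0], [210.0, 232.0]]
20 [[276.0, 240.0], [250.0, 234.0], [224.0, 229.0], [213.0, 227.0]]
16 [[277.0, 238.0], [252.0, 231.0], [227.0, 224.0], [217.0, 222.0]]
12 [[279.0, 235.0], [255.0, 228.0], [231.0, 220.0], [221.0, 217.0]]
8 [[281.0, 233.0], [258.0, 224.0], [235.0, 216.0], [226.0, 212.0]]
0 [[286.0, 229.0], [265.0, 218.0], [244.0, 208.0], [236.0, 204.0]]
```

Run:
```python
import cv2
ims=[cv2.imread(f"pics/scene{i}.png")[180:200,235:260] for i in(3,4,5)]
cv2.imwrite("pics/z7.png",cv2.hconcat([cv2.resize(i,(260,208),interpolation=cv2.INTER_CUBIC) for i in ims]))
```

```text
(no output)
```

View pics/z7.png

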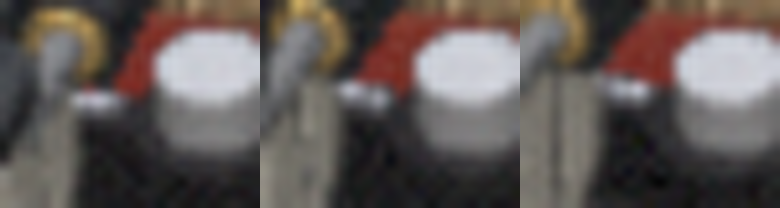

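```bash
python3 -m inch '[[[-0.0017,0.001,0,0,0,0.011,1],[-0.0034,0.002,0,0,0,0.022,1],[-0.005,0.0033,0,0,0,0.033,1],[-0.0067,0.0043,0,0,0,0.044,1],[-0.0084,0.0053,0,0,0,0.055,1],[-0.0101,0.0064,0,0,0,0.067,1],[-0.0101,0.0064,0,0,0,0.067,1],[-0.0101,0.0064,0,0,0,0.067,1],[-0.0101,0.0064,0,0,0,0.067,1],[-0.0101,0.0064,0,0,0,0.067,1]]]'
python3 - <<'E'
from h import *
cv2.imwrite("pics/scene6.png",bot.capture("scene")[:,:,::-1])
o=bot.get_obs();print(o['contact_force'],o['moment'], Ro.from_euler('xyz',o['tcp_rot']).inv().apply(o['contact_force']))
p,y=fin(13,38,25.5,112.5);go(p,y)
ims=[cv2.imread(f"pics/scene{i}.png")[175:205,230:270] for i in(5,6)]
cv2.imwrite("pics/z8.png",cv2.hconcat([cv2.resize(i,(400,300),interpolation=cv2.INTER_CUBIC) for i in ims]))
E
```

```text
time: 12.95
tool_pos: [477.9, 390.2, 111.7]
tcp_rot: [3.142, 0.0, 1.797]
contact_force: [0.9, -0.4, 0.2]
grip_width: 0.4
[-0.45684591  1.20724448 -0.16824219] [ 0.12091467 -0.12812692  0.02637565] [ 1.27901587 -0.17418334  0.16802207]
[477.8 390.4 112.5] 103 -> [ 0.0007 -0.0004 -0.0039] [ 0.0001  0.0002 -0.0006]
```

View pics/z8.png

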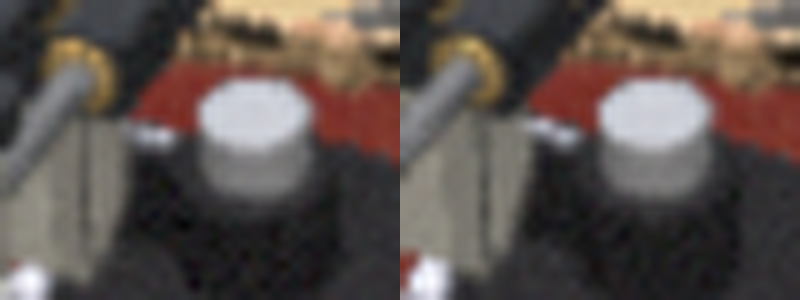

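```bash
python3 -m inch '[[[-0.005,0.0033,0,0,0,0.033,1],[-0.0101,0.0064,0,0,0,0.067,1],[-0.0155,0.0093,0,0,0,0.1,1],[-0.0206,0.0123,0,0,0,0.133,1],[-0.026,0.015,0,0,0,0.167,1],[-0.0313,0.0176,0,0,0,0.2,1],[-0.0349,0.0193,0,0,0,0.222,1],[-0.0386,0.0209,0,0,0,0.244,1],[-0.0423,0.0224,0,0,0,0.267,1],[-0.0423,0.0224,0,0,0,0.267,1]]]'
python3 - <<'E'
from h import *
cv2.imwrite("pics/scene7.png",bot.capture("scene")[:,:,::-1])
o=bot.get_obs();print(o['contact_force'],o['moment'], Ro.from_euler('xyz',o['tcp_rot']).inv().apply(o['contact_force']))
p,y=fin(1,38,25.5,112.5);go(p,y)
ims=[cv2.imread(f"pics/scene{i}.png")[175:205,230:270] for i in(6,7)]
cv2.imwrite("pics/z9.png",cv2.hconcat([cv2.resize(i,(400,300),interpolation=cv2.INTER_CUBIC) for i in ims]))
E
```

```text
time: 14.25
tool_pos: [483.6, 385.1, 111.8]
tcp_rot: [3.142, -0.003, 1.587]
contact_force: [-2.9, 9.1, -1.3]
grip_width: 0.7
[-1.69969193  9.02831353 -1.2668343 ] [1.48648081 0.18970026 0.01709547] [ 9.05050666 -1.55318245  1.29623318]
[484.  383.2 112.5] 91 -> [-0.0096  0.0019 -0.0037] [ 0.0001 -0.0042 -0.0016]
```

View pics/z9.png

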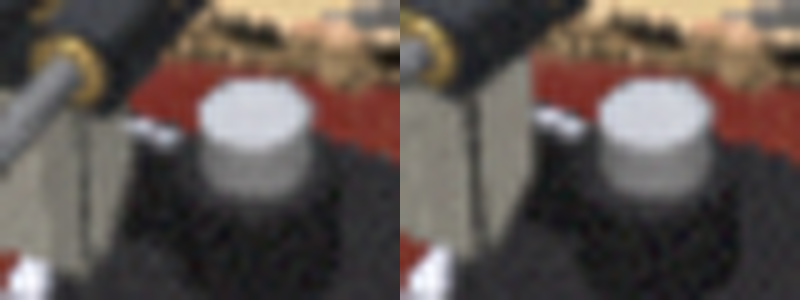

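```bash
python3 -m inch '[[[-0.0034,0.002,0,0,0,0.022,1],[-0.0067,0.0043,0,0,0,0.044,1],[-0.0101,0.0064,0,0,0,0.067,1],[-0.0136,0.0084,0,0,0,0.089,1],[-0.017,0.0104,0,0,0,0.111,1],[-0.0206,0.0123,0,0,0,0.133,1],[-0.0277,0.016,0,0,0,0.178,1],[-0.0349,0.0193,0,0,0,0.222,1],[-0.0423,0.0224,0,0,0,0.267,1],[-0.0423,0.0224,0,0,0,0.267,1]]]'
python3 - <<'E'
from h import *
cv2.imwrite("pics/scene8.png",bot.capture("scene")[:,:,::-1])
o=bot.get_obs();print(o['contact_force'],o['moment'], Ro.from_euler('xyz',o['tcp_rot']).inv().apply(o['contact_force']))
p,y=fin(-11,38,25.5,112.5);go(p,y)
ims=[cv2.imread(f"pics/scene{i}.png")[165:220,215:285] for i in(7,8)]
cv2.imwrite("pics/z10.png",cv2.hconcat([cv2.resize(i,(400,314),interpolation=cv2.INTER_CUBIC) for i in ims]))
E
```

```text
time: 15.55
tool_pos: [489.1, 374.0, 111.7]
tcp_rot: [3.141, 0.001, 1.377]
contact_force: [0.2, -0.2, 0.9]
grip_width: 0.2
[ 0.00314638 -0.29498644 -0.26089589] [ 0.09125344 -0.1600562  -0.08695724] [-0.28870268  0.05960955  0.26113412]
[488.7 374.8 112.5] 79 -> [ 0.003  -0.0025 -0.0041] [ 0.0006  0.0009 -0.0016]
```

View pics/z10.png

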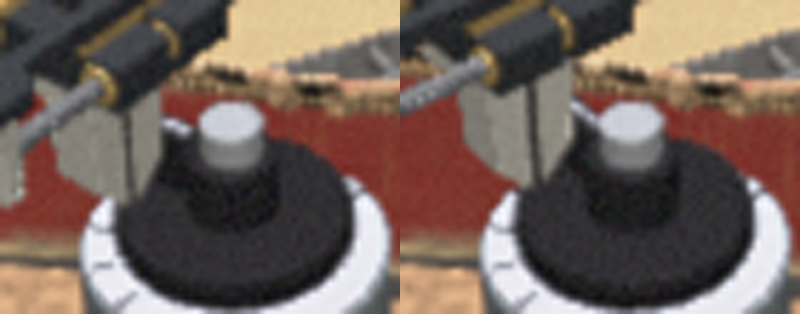

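Run:
```python
from h import *
for f in(8,0,-4,-8,-16,-40): 
  a=np.radians(f);u=np.array([np.cos(a),np.sin(a)])
  P=[((proj("scene",np.array([*(C+r*u),129]))-[215,165])*5.71).round() for r in(20,40)];print(f,P,((P[1]-P[0])[1]/(P[1]-P[0])[0]).round(2))
```

```text
8 [array([182., 136.]), array([138., 120.])] 0.36
0 [array([186., 132.]), array([147., 112.])] 0.51
-4 [array([189., 131.]), array([152., 109.])] 0.59
-8 [array([192., 129.]), array([157., 105.])] 0.69
-16 [array([197., 126.]), array([169., 100.])] 0.93
-40 [array([218., 121.]), array([210.,  89.])] 4.0
```

```bash
python3 -m inch '[[[-0.0101,0.0064,0,0,0,0.067,1],[-0.0206,0.0123,0,0,0,0.133,1],[-0.0313,0.0176,0,0,0,0.2,1],[-0.0386,0.0209,0,0,0,0.244,1],[-0.046,0.0239,0,0,0,0.289,1],[-0.0535,0.0265,0,0,0,0.333,1],[-0.0611,0.029,0,0,0,0.378,1],[-0.0688,0.031,0,0,0,0.422,1],[-0.0727,0.0321,0,0,0,0.444,1],[-0.0727,0.0321,0,0,0,0.444,1]]]'
python3 - <<'E'
from h import *
cv2.imwrite("pics/scene9.png",bot.capture("scene")[:,:,::-1])
o=bot.get_obs();print(o['contact_force'],o['moment'], Ro.from_euler('xyz',o['tcp_rot']).inv().apply(o['contact_force']))
p,y=fin(-31,38,25.5,112.5);go(p,y)
ims=[cv2.imread(f"pics/scene{i}.png")[165:220,215:285] for i in(8,9)]
cv2.imwrite("pics/z11.png",cv2.hconcat([cv2.resize(i,(400,314),interpolation=cv2.INTER_CUBIC) for i in ims]))
E
```

```text
time: 16.85
tool_pos: [492.2, 358.9, 111.7]
tcp_rot: [3.141, 0.001, 1.029]
contact_force: [-0.3, 1.0, 0.6]
grip_width: 0.2
[-0.49718792  1.85369608  0.11984834] [ 0.36578791 -0.1157835  -0.01611409] [ 1.33240595 -1.38124005 -0.12090877]
[492.2 359.3 112.5] 59 -> [ 0.0018 -0.0009 -0.0041] [ 0.0002  0.0008 -0.0003]
```

View pics/z11.png

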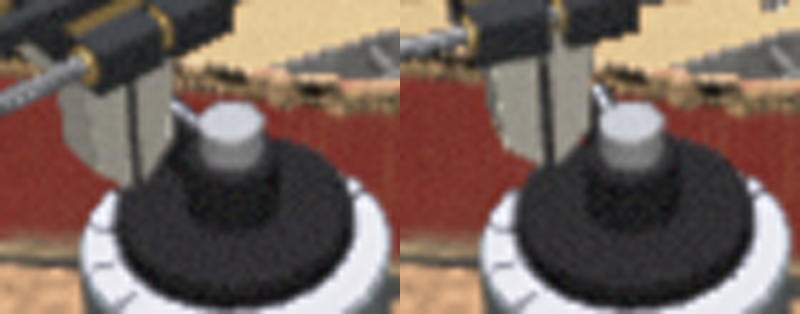

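The line's slope puts the fin near -28°, which is the midpoint of the third click. I'll nudge it a further 4°.

```bash
python3 -m inch '[[[-0.0017,0.001,0,0,0,0.011,1],[-0.0034,0.002,0,0,0,0.022,1],[-0.005,0.0033,0,0,0,0.033,1],[-0.0067,0.0043,0,0,0,0.044,1],[-0.0084,0.0053,0,0,0,0.055,1],[-0.0101,0.0064,0,0,0,0.067,1],[-0.0118,0.0074,0,0,0,0.078,1],[-0.0136,0.0084,0,0,0,0.089,1],[-0.0136,0.0084,0,0,0,0.089,1],[-0.0136,0.0084,0,0,0,0.089,1]]]'
python3 - <<'E'
from h import *
cv2.imwrite("pics/scene10.png",bot.capture("scene")[:,:,::-1])
o=bot.get_obs();print(o['contact_force'],o['moment'], Ro.from_euler('xyz',o['tcp_rot']).inv().apply(o['contact_force']))
p,y=fin(-35,38,25.5,112.5);go(p,y)
ims=[cv2.imread(f"pics/scene{i}.png")[165:220,215:285] for i in(9,10)]
cv2.imwrite("pics/z12.png",cv2.hconcat([cv2.resize(i,(400,314),interpolation=cv2.INTER_CUBIC) for i in ims]))
E
```

```text
time: 18.15
tool_pos: [492.2, 355.7, 111.6]
tcp_rot: [3.141, 0.001, 0.959]
contact_force: [0.1, -0.4, -0.6]
grip_width: 0.2
[0.64712105 0.59957972 0.11049609] [ 0.14222579 -0.12673109  0.00897998] [ 0.86240125  0.1856229  -0.11081107]
[492.3 356.1 112.5] 55 -> [ 0.0012 -0.001  -0.0043] [ 0.0003  0.0005 -0.0009]
```

View pics/z12.png

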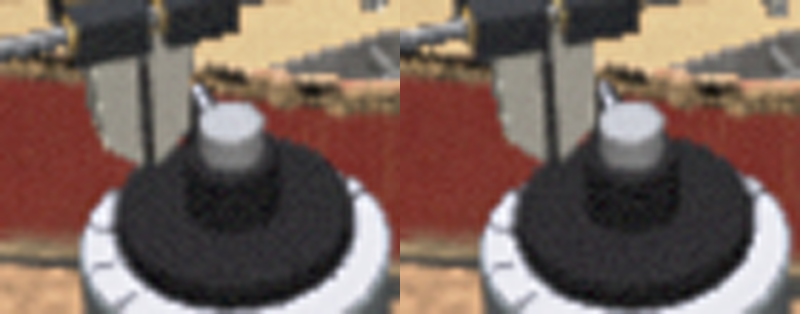

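```bash
python3 - <<'E'
from h import *
for f in(-22,-28,-34,-40,-46,-52,-64): 
  a=np.radians(f);u=np.array([np.cos(a),np.sin(a)])
  P=[((proj("scene",np.array([*(C+r*u),129]))-[215,165])*5.71).round() for r in(20,43)];print(f,P,((P[1]-P[0])[1]/(P[1]-P[0])[0]).round(2))
E
python3 -m inch '[[[-0.005,0.0033,0,0,0,0.033,1],[-0.0101,0.0064,0,0,0,0.067,1],[-0.0155,0.0093,0,0,0,0.1,1],[-0.0206,0.0123,0,0,0,0.133,1],[-0.026,0.015,0,0,0,0.167,1],[-0.0313,0.0176,0,0,0,0.2,1],[-0.0349,0.0193,0,0,0,0.222,1],[-0.0423,0.0224,0,0,0,0.267,1],[-0.0498,0.0252,0,0,0,0.311,1],[-0.0498,0.0252,0,0,0,0.311,1]]]'
python3 - <<'E'
from h import *
cv2.imwrite("pics/scene11.png",bot.capture("scene")[:,:,::-1])
o=bot.get_obs();print(o['contact_force'],o['moment'], Ro.from_euler('xyz',o['tcp_rot']).inv().apply(o['contact_force']))
p,y=fin(-49,38,25.5,112.5);go(p,y)
ims=[cv2.imread(f"pics/scene{i}.png")[165:220,215:285] for i in(10,11)]
cv2.imwrite("pics/z13.png",cv2.hconcat([cv2.resize(i,(400,314),interpolation=cv2.INTER_CUBIC) for i in ims]))
E
```

```text
-22 [array([202., 124.]), array([175.,  92.])] 1.19
-28 [array([207., 123.]), array([186.,  89.])] 1.62
-34 [array([213., 122.]), array([197.,  86.])] 2.25
-40 [array([218., 121.]), array([208.,  84.])] 3.7
-46 [array([224., 120.]), array([220.,  83.])] 9.25
-52 [array([229., 120.]), array([232.,  83.])] -12.33
-64 [array([240., 121.]), array([255.,  85.])] -2.4
time: 19.45
tool_pos: [491.3, 345.9, 111.8]
tcp_rot: [-3.141, -0.003, 0.714]
contact_force: [2.0, 5.1, -2.5]
grip_width: 0.6
[ 1.29686226  4.95330655 -2.61642208] [ 0.78539652 -0.53868038 -0.0509246 ] [ 4.21760835 -2.893575    2.62712115]
[490.7 345.1 112.5] 41 -> [-0.0049  0.0011 -0.0034] [-0.0003 -0.003  -0.002 ]
```

View pics/z13.png

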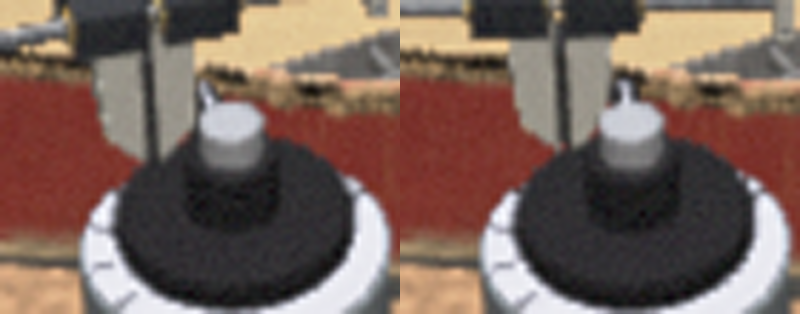

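```bash
python3 -m inch '[[[-0.0034,0.002,0,0,0,0.022,1],[-0.0067,0.0043,0,0,0,0.044,1],[-0.0101,0.0064,0,0,0,0.067,1],[-0.0136,0.0084,0,0,0,0.089,1],[-0.017,0.0104,0,0,0,0.111,1],[-0.0206,0.0123,0,0,0,0.133,1],[-0.0241,0.0142,0,0,0,0.155,1],[-0.0277,0.016,0,0,0,0.178,1],[-0.0313,0.0176,0,0,0,0.2,1],[-0.0313,0.0176,0,0,0,0.2,1]]]'
python3 - <<'E'
from h import *
cv2.imwrite("pics/scene12.png",bot.capture("scene")[:,:,::-1])
o=bot.get_obs();print(o['contact_force'],o['moment'], Ro.from_euler('xyz',o['tcp_rot']).inv().apply(o['contact_force']))
p,y=fin(-58,38,25.5,112.5);go(p,y)
ims=[cv2.imread(f"pics/scene{i}.png")[165:220,215:285] for i in(11,12)]
cv2.imwrite("pics/z14.png",cv2.hconcat([cv2.resize(i,(400,314),interpolation=cv2.INTER_CUBIC) for i in ims]))
E
```

```text
time: 20.75
tool_pos: [488.1, 337.8, 111.7]
tcp_rot: [3.141, 0.001, 0.558]
contact_force: [0.2, 0.3, 0.2]
grip_width: 0.7
[ 0.37181491  0.83787433 -0.4490597 ] [ 0.10247133 -0.17131337 -0.02593579] [ 0.75929215 -0.5141942   0.44834596]
[488.3 338.3 112.5] 32 -> [ 0.0018 -0.0016 -0.0041] [ 0.0005  0.0008 -0.0008]
```

View pics/z14.png

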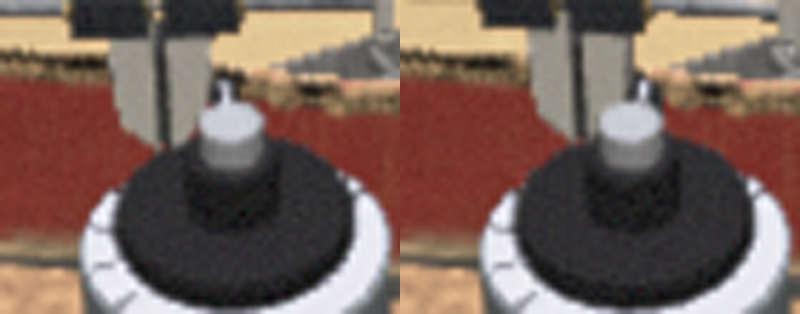

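```bash
python3 -m inch '[[[0.04,0,0,0,0,0,1],[0.08,0,0,0,0,0,1],[0.08,0,-0.1,0,0,0,1],[0.08,0,-0.2,0,0,0,1],[0.15,0,-0.4,0,0,0,1],[0.3,0,-0.5,0,0,0,1],[0.45,0.1,-0.5,0,0,0,1],[0.6,0.1,-0.5,0,0,0,1],[0.6,0.1,-0.5,0,0,0,1],[0.6,0.1,-0.5,0,0,0,1]]]'
python3 - <<'E'
from h import *
for n in("scene","top"): cv2.imwrite(f"pics/{n}13.png",bot.capture(n)[:,:,::-1])
o=bot.get_obs();print(o['contact_force'],o['tool_pos'])
go([446.5,357,160],32)
a=cv2.imread("pics/top13.png")[165:245,195:275];b=cv2.imread("pics/scene13.png")[175:255,215:295]
f=lambda i:cv2.resize(i,(400,400),interpolation=cv2.INTER_CUBIC)
cv2.imwrite("pics/z15.png",cv2.hconcat([f(a),f(b)]))
E
```

```text
time: 22.05
tool_pos: [600.2, 384.6, 211.0]
tcp_rot: [3.142, 0.001, 0.558]
contact_force: [0.4, -0.2, -0.6]
grip_width: 0.4
[ 0.04132464  0.70477074 -0.31720805] [600.02170122 384.64350697 211.88977626]
[446.5 357.  160. ] 32 -> [-0.7242 -0.2893  0.2597] [ 0.0001  0.0005 -0.0004]
```

View pics/z15.png

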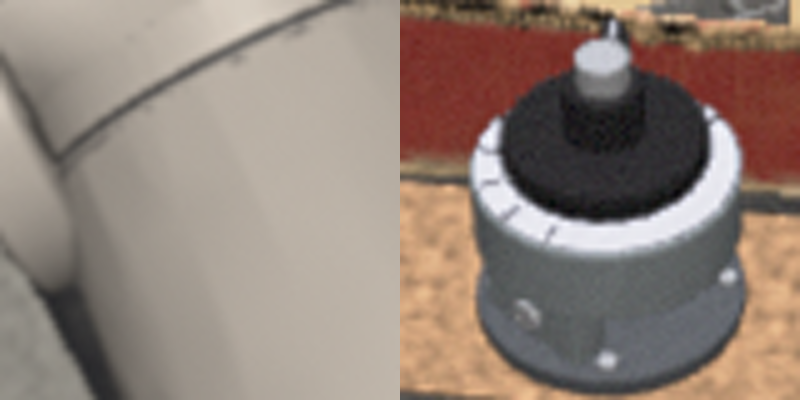

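Run:
```python
from h import *
im=cv2.imread("pics/scene13.png")
cv2.imwrite("pics/z16.png",cv2.resize(im[172:197,240:275],None,fx=20,fy=20,interpolation=cv2.INTER_NEAREST))
for f in(-40,-46,-52,-58,-64,-70,-76):
  a=np.radians(f);u=np.array([np.cos(a),np.sin(a)])
  print(f,[(((proj("scene",np.array([*(C+r*u),129]))-[240,172]+.5)*20).round().tolist()) for r in(20,30,40,45)])
print((proj("scene",np.array([*C,143]))-[240,172]+.5)*20)
```

```text
-40 [[274.0, 293.0], [259.0, 237.0], [245.0, 182.0], [237.0, 155.0]]
-46 [[293.0, 291.0], [288.0, 234.0], [283.0, 179.0], [280.0, 151.0]]
-52 [[312.0, 290.0], [317.0, 234.0], [321.0, 178.0], [323.0, 150.0]]
-58 [[332.0, 291.0], [345.0, 235.0], [359.0, 179.0], [365.0, 151.0]]
-64 [[351.0, 293.0], [374.0, 237.0], [396.0, 183.0], [407.0, 156.0]]
-70 [[369.0, 296.0], [401.0, 242.0], [433.0, 189.0], [448.0, 162.0]]
-76 [[387.0, 301.0], [428.0, 249.0], [468.0, 197.0], [488.0, 172.0]]
[299.47330903 303.15765392]
```

View pics/z16.png

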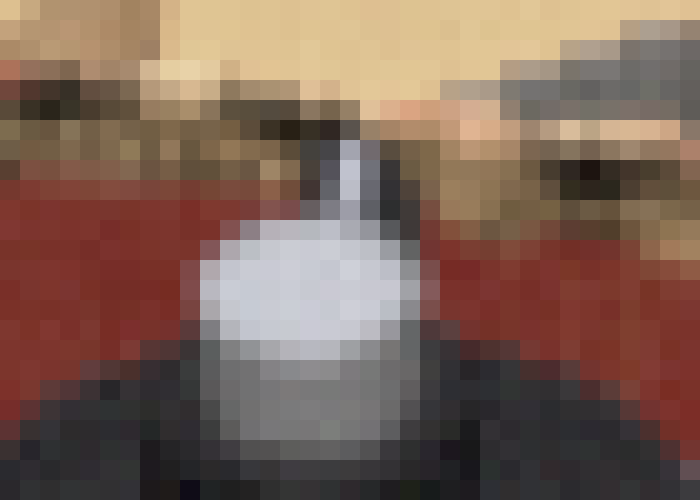

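Run:
```python
from h import *
im=cv2.imread("pics/scene0.png")
im2=cv2.imread("pics/scene11.png");
cv2.imwrite("pics/z17.png",cv2.hconcat([cv2.resize(i[172:202,230:270],(400,300),interpolation=cv2.INTER_NEAREST) for i in (im,im2)]))
B=proj("scene",np.array([*C,143]))
for f in(40,36,32,28,24,8):
  a=np.radians(f);u=np.array([np.cos(a),np.sin(a)])
  print(f,[(((proj("scene",np.array([*(C+r*u),129]))-B)*10).round().tolist()) for r in(20,30,40,45)])
```

```text
40 [[-92.0, 53.0], [-139.0, 54.0], [-186.0, 55.0], [-209.0, 55.0]]
36 [[-91.0, 49.0], [-138.0, 48.0], [-185.0, 47.0], [-208.0, 46.0]]
32 [[-91.0, 45.0], [-137.0, 42.0], [-183.0, 39.0], [-206.0, 37.0]]
28 [[-89.0, 41.0], [-135.0, 36.0], [-180.0, 31.0], [-203.0, 28.0]]
24 [[-88.0, 37.0], [-132.0, 30.0], [-176.0, 23.0], [-199.0, 19.0]]
8 [[-76.0, 22.0], [-115.0, 7.0], [-154.0, -7.0], [-173.0, -14.0]]
```

View pics/z17.png

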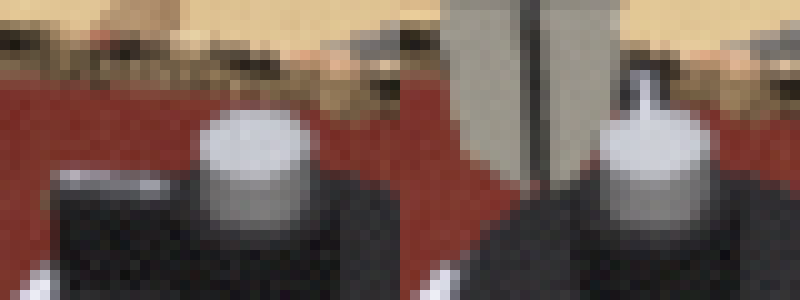

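Run:
```python
from h import *
cv2.imwrite("pics/scene14.png",bot.capture("scene")[:,:,::-1])
cv2.imwrite("pics/z18.png",cv2.hconcat([cv2.resize(cv2.imread(f"pics/scene{i}.png")[172:197,242:272],(390,325),interpolation=cv2.INTER_NEAREST) for i in (12,14)]))
```

```text
(no output)
```

View pics/z18.png

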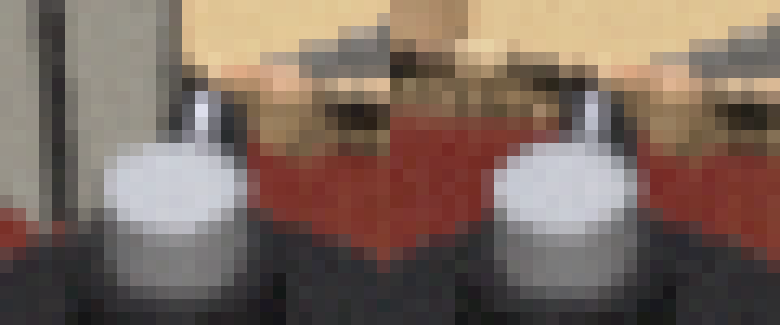

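```bash
python3 -m inch '[[[-0.2,0.25,-0.1,0,0,0,1],[-0.4,0.5,-0.2,0,0,0,1],[-0.6,0.75,-0.2,0,0,0,1],[-0.8,1,-0.2,0,0,0,1],[-0.9,1,-0.2,0,0,0,1],[-0.9,1,-0.2,0,0,0,1],[-0.9,1,-0.2,0,0,0,1],[-0.9,1,-0.2,0,0,0,1],[-0.9,1,-0.2,0,0,0,1],[-0.9,1,-0.2,0,0,0,1]]]'
python3 - <<'E'
from h import *
cv2.imwrite("pics/top15.png",bot.capture("top")[:,:,::-1])
a=cv2.imread("pics/top15.png")[165:245,195:275];b=cv2.imread("pics/top0.png")[165:245,195:275]
f=lambda i:cv2.resize(i,(400,400),interpolation=cv2.INTER_CUBIC)
cv2.imwrite("pics/z19.png",cv2.hconcat([f(a),f(b)]))
E
```

```text
time: 23.45
tool_pos: [553.9, 120.3, 251.4]
tcp_rot: [-3.142, 0.0, 0.559]
contact_force: [0.6, -0.8, -0.1]
grip_width: 0.2
```

View pics/z19.png

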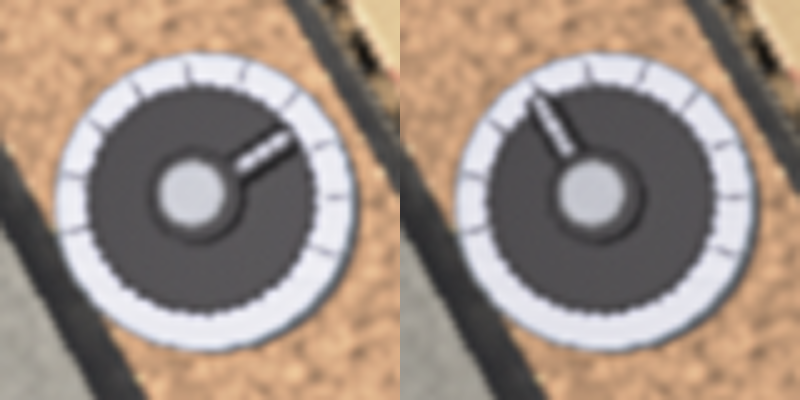

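The dial is resting at about 88°, past the midpoint but short of the fourth notch. It needs a small further push, to roughly 94–96°.

Run:
```python
from h import *
for f,off,z in((-62,40,190),(-62,40,112.5),(-62,25.5,112.5),(-65,25.5,112.5)):
  p,y=fin(f,38,off,z);go(p,y)
```

```text
[499.7 342.2 190. ] 28 -> [ 0.3587 -1.0852  0.3074] [-0.0001  0.0004  0.0888]
[499.7 342.2 112.5] 28 -> [ 0.3588 -1.0852  0.6949] [-0.0001  0.0004  0.0888]
[486.9 335.4 112.5] 28 -> [ 0.2864 -1.0902  0.6949] [-0.0001  0.0004  0.0888]
[485.7 333.3 112.5] 25 -> [ 0.2759 -1.0846  0.6949] [-1.000e-04  4.000e-04  1.555e-01]
```

```bash
python3 -m inch '[[[0.2,-0.25,0,0,0,0.05,1],[0.36,-0.5,0.1,0,0,0.089,1],[0.36,-0.75,0.2,0,0,0.089,1],[0.36,-0.95,0.3,0,0,0.089,1],[0.36,-1,0.4,0,0,0.089,1],[0.36,-1,0.5,0,0,0.089,1],[0.36,-1,0.5,0,0,0.089,1],[0.36,-1,0.5,0,0,0.089,1],[0.36,-1,0.5,0,0,0.089,1],[0.36,-1,0.5,0,0,0.089,1]]]'
python3 - <<'E'
from h import *
for f,off,z in((-62,40,112.5),(-55,25.5,112.5),(-58,25.5,112.5),(-62,25.5,112.5),(-65,25.5,112.5)):
  p,y=fin(f,38,off,z);go(p,y)
E
```

```text
time: 24.75
tool_pos: [509.4, 327.5, 152.4]
tcp_rot: [3.141, -0.001, 0.488]
contact_force: [-1.2, -0.6, -0.5]
grip_width: 0.7
[499.7 342.2 112.5] 28 -> [-0.0089 -0.0877  0.1995] [ 0.0001 -0.0016 -0.0014]
[489.2 340.5 112.5] 35 -> [-0.0592 -0.1046  0.1995] [ 0.0002 -0.0016 -0.1569]
[488.3 338.3 112.5] 32 -> [-0.0685 -0.097   0.1995] [ 0.0002 -0.0016 -0.0902]
[486.9 335.4 112.5] 28 -> [-0.0814 -0.0876  0.1995] [ 0.0001 -0.0016 -0.0014]
[485.7 333.3 112.5] 25 -> [-0.0915 -0.0812  0.1994] [ 0.0001 -0.0016  0.0653]
```

```bash
python3 -m inch '[[[0,-0.04,0.05,0,0,0,1],[0,-0.085,0.15,0,0,0,1],[-0.01,-0.087,0.2,0,0,0,1],[-0.03,-0.087,0.2,0,0,0,1],[-0.05,-0.087,0.2,0,0,0,1],[-0.065,-0.087,0.2,0,0,0,1],[-0.075,-0.087,0.2,0,0,0,1],[-0.0814,-0.087,0.2,0,0,0,1],[-0.087,-0.085,0.2,0,0,0.035,1],[-0.0915,-0.081,0.2,0,0,0.065,1]]]'
python3 - <<'E'
from h import *
cv2.imwrite("pics/scene16.png",bot.capture("scene")[:,:,::-1])
o=bot.get_obs();print(o['contact_force'],o['moment'], Ro.from_euler('xyz',o['tcp_rot']).inv().apply(o['contact_force']))
p,y=fin(-65,38,25.5,112.5);go(p,y)
cv2.imwrite("pics/z20.png",cv2.resize(cv2.imread("pics/scene16.png")[172:197,240:275],None,fx=20,fy=20,interpolation=cv2.INTER_NEAREST))
E
```

```text
time: 26.0
tool_pos: [485.0, 333.2, 111.6]
tcp_rot: [3.142, 0.001, 0.435]
contact_force: [0.2, -0.1, 0.2]
grip_width: 0.5
[ 0.49512672 -0.168204    0.13397026] [ 0.03028734 -0.18447501 -0.1078115 ] [ 0.37826634  0.36094672 -0.13425021]
[485.7 333.3 112.5] 25 -> [ 0.0039  0.0003 -0.005 ] [ 0.0001  0.001  -0.0025]
```

View pics/z20.png

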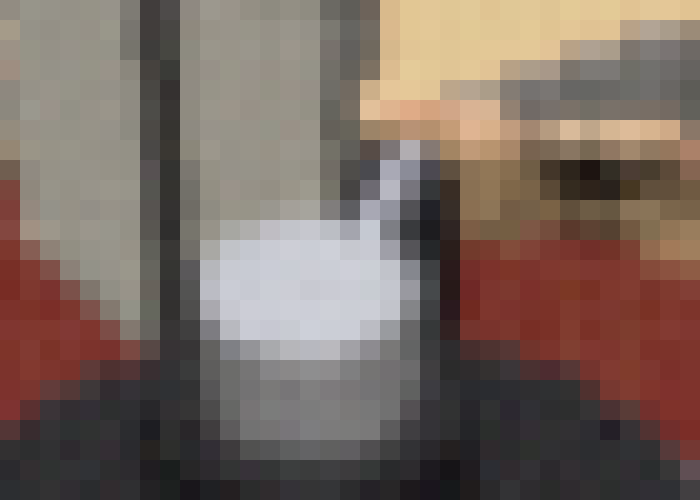

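```bash
python3 -m inch '[[[0.05,0,0,0,0,0,1],[0.1,0,0,0,0,0,1],[0.1,0,-0.12,0,0,0,1],[0.1,0,-0.25,0,0,0,1],[0.0,-0.08,-0.25,0,0,0,1],[-0.1275,-0.19,-0.25,0,0,0,1],[-0.1275,-0.19,-0.23,0,0,0,1],[-0.1275,-0.19,-0.21,0,0,0,1],[-0.1275,-0.19,-0.2,0,0,0,1],[-0.1275,-0.19,-0.2,0,0,0,1]]]'
python3 - <<'E'
from h import *
cv2.imwrite("pics/scene17.png",bot.capture("scene")[:,:,::-1])
o=bot.get_obs();print(o['contact_force'],o['tool_pos']);go([446.5,357,143],25)
cv2.imwrite("pics/z21.png",cv2.resize(cv2.imread("pics/scene17.png")[160:220,220:300],None,fx=9,fy=9,interpolation=cv2.INTER_CUBIC))
E
```

```text
time: 27.3
tool_pos: [446.6, 356.6, 151.2]
tcp_rot: [3.141, 0.001, 0.436]
contact_force: [0.8, -0.1, 0.8]
grip_width: 0.6
[-0.32698259  0.12667901  0.40141773] [446.59694369 356.68599987 151.40183749]
[446.5 357.  143. ] 25 -> [ 0.0002 -0.0016  0.042 ] [ 0.0002  0.0004 -0.0002]
```

View pics/z21.png

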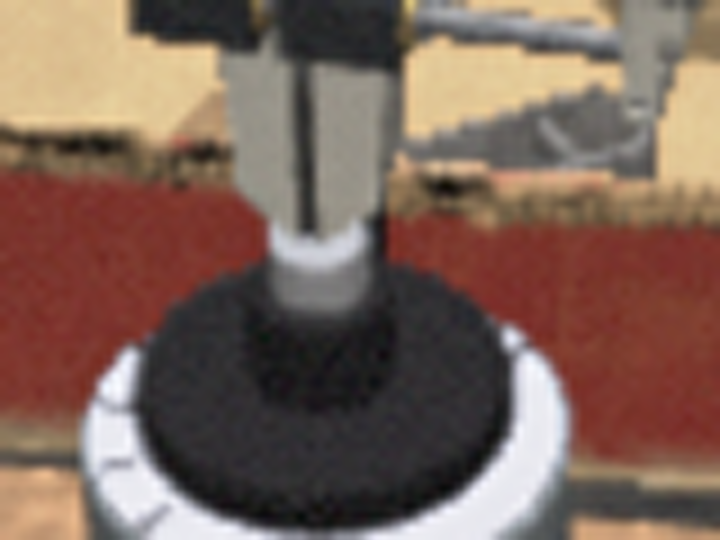

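```bash
python3 -m inch '[[[0,0,0.015,0,0,0,1],[0,0,0.03,0,0,0,1],[0,0,0.04,0,0,0,1],[0,0,0.048,0,0,0,1],[0,0,0.054,0,0,0,1],[0,0,0.06,0,0,0,1],[0,0,0.066,0,0,0,1],[0,0,0.072,0,0,0,1],[0,0,0.076,0,0,0,1],[0,0,0.076,0,0,0,1]]]'
python3 - <<'E'
from h import *
cv2.imwrite("pics/scene18.png",bot.capture("scene")[:,:,::-1])
for k in range(2):
  o=bot.get_obs();print(o['contact_force'],o['tool_pos'])
cv2.imwrite("pics/z22.png",cv2.resize(cv2.imread("pics/scene18.png")[160:220,220:300],None,fx=9,fy=9,interpolation=cv2.INTER_CUBIC))
E
```

```text
time: 28.6
tool_pos: [446.3, 357.0, 138.1]
tcp_rot: [3.141, -0.002, 0.437]
contact_force: [-2.7, -3.3, 14.5]
grip_width: 0.5
[-2.05678842 -3.86026291 14.99377054] [446.33970215 356.99803021 138.13489502]
[-2.05678842 -3.86026291 14.99377054] [446.33970215 356.99803021 138.13489502]
```

View pics/z22.png

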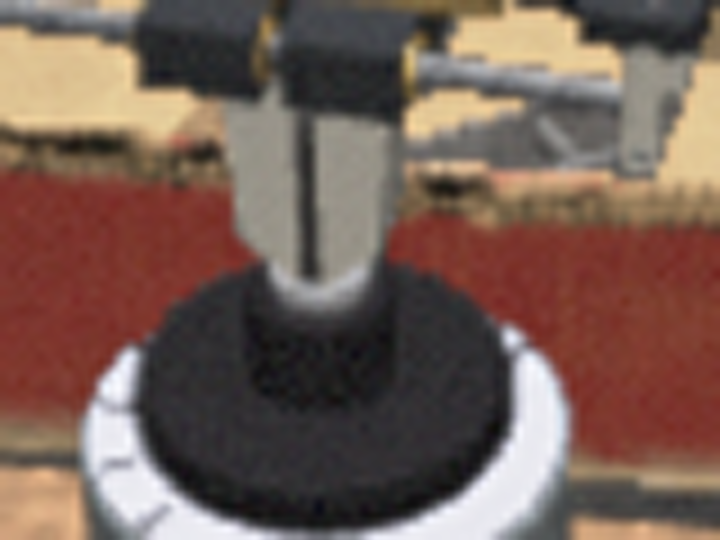

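The button is fully down: 15 N of force is above the 5.5 N spring, so it has reached its stop. I'll retreat straight up and then aside.

```bash
python3 -m inch '[[[0,0,-0.03,0,0,0,1],[0,0,-0.08,0,0,0,1],[0,0,-0.2,0,0,0,1],[0,0,-0.4,0,0,0,1],[0,0.15,-0.5,0,0,0,1],[0,0.45,-0.5,0,0,0,1],[0,0.75,-0.5,0,0,0,1],[0,1,-0.5,0,0,0,1],[0,1,-0.5,0,0,0,1],[0,1,-0.5,0,0,0,1]]]'
python3 - <<'E'
from h import *
for n in("scene","top"): cv2.imwrite(f"pics/{n}19.png",bot.capture(n)[:,:,::-1])
a=cv2.imread("pics/top19.png")[165:245,195:275];b=cv2.imread("pics/scene19.png")[175:255,215:295]
f=lambda i:cv2.resize(i,(400,400),interpolation=cv2.INTER_CUBIC)
cv2.imwrite("pics/z23.png",cv2.hconcat([f(a),f(b)]))
E
```

```text
time: 29.9
tool_pos: [530.3, 176.1, 236.2]
tcp_rot: [-3.141, 0.001, 0.436]
contact_force: [-0.3, 0.4, 0.3]
grip_width: 0.1
```

View pics/z23.png

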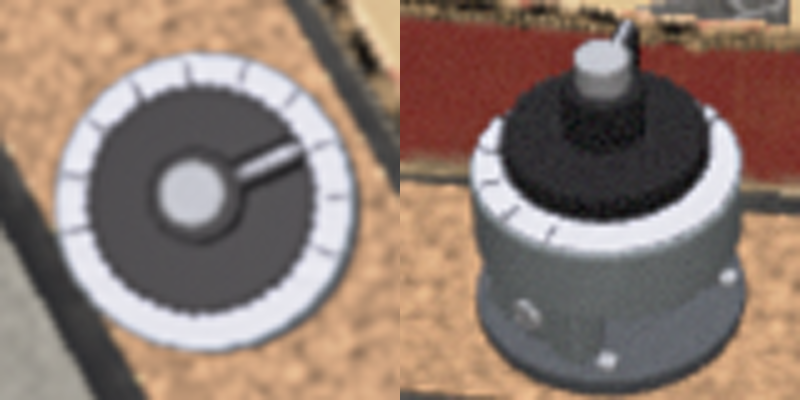

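Run:
```python
from h import *
a=cv2.imread("pics/scene0.png").astype(int);b=cv2.imread("pics/scene19.png").astype(int)
d=abs(a-b).max(2)>40
for n,(x0,x1,y0,y1) in dict(wax=(300,340,212,245),spool=(148,185,200,240)).items(): print(n,"changed px",d[y0:y1,x0:x1].sum())
o=bot.get_obs();print(o['contact_force'],np.abs(o['dq']).max());bot.close_job()
```

```text
wax changed px 0
spool changed px 0
[-0.02235795 -0.08362402  0.464299  ] 0.007228499301410654
the job is handed in; nothing more can be done
```

The dial is set four clicks clockwise from where it started. The lock button has been pressed and has sprung back up, and I've handed the job in.

- **Dial:** I pushed the fin with the shut fingertips. The highest push force I read was about 9 N, but readings come only at the end of each move. After my fourth push the top picture showed the dial at about 88°, past half-way but short of the notch. I moved back in and pushed it on about 6°. The last top picture shows it about 96° clockwise of its start, in line with the fourth mark.
- **Lock button:** I pressed it once, with the dial already at that setting, until the force read about 15 N. The spring takes only 5.5 N fully down, so it was against its stop. The last pictures show it up again.
- **Surroundings:** The wax and spool show no change in the scene camera. I did not check the things in the tray by picture, but the fingers never went down into it.
- **Hand-in:** The arm was clear of everything, with contact force near zero, and the clock read about 30 s.

**Checks that disagreed:** Two of my readings did not fit the description of the dial. After the fourth push it stayed between notches instead of snapping in. Before the press, the scene camera put the dial at about 93–94°, lower than the final 96° but still inside the allowed range.

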